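Hang the solder reel in its stand

TASK

Hang the reel of solder in the reel stand: the blue spring nose of its spindle goes in the blue cup and the steel pin at the other end in the black cup. Press the spring in by feel, only as hard as it needs to let the pin slip past the rim of its cup, never hard onto the end of its travel and without forcing the pin or the cups; then ease off so that the spring carries the pin fully home without snapping, and let go. Leave everything else on the bench where it is.

Things in the scene. Friction and masses are not known exactly. Their poses are not given: they have to be found in the camera images.
- spindle: aluminium spindle tube, 14 mm in diameter, 104 mm long, carrying the solder reel; it lies level in the ribs of the blue mat, its axis 32 mm above the bench. Origin: centre of the tube; y is its axis, +y points to the blue spring nose, z is up at the start. With reel 0.18 to 0.30 kg.
- reel: the white solder reel on the spindle, centred on the spindle's origin; it turns on the tube but does not slide along it. Two flanges 56 mm in diameter, 3 mm thick, outer faces 23 mm either side of the centre; between them a clear 40 mm of wound solder, 40 mm in diameter: the place to grip, from above and across the axis.
- nose_tip (a point): the tip of the blue round-ended spring nose, 10 mm in diameter, at the spindle's +y end. At rest it is 72 mm from the spindle's origin and 20 mm out of the tube. It slides into the tube against a spring: 2 N to start it, 1.4 N more for every mm, hard stop after 11 mm (about 17.4 N).
- pin_tip (a point): the tip of the fixed flat-ended steel pin, 8 mm in diameter, that sticks out 12 mm from the spindle's other end: on the axis, 64 mm from the spindle's origin towards -y.
- holder: the reel stand's base plate, 110 x 186 mm, 9 mm thick, screwed down; origin at bench level 3 mm from its middle, y runs from the black to the blue cup, front is -x. On it a grey U-bracket with two cheeks (30 mm wide, 92 mm high, open top, front, back) is bolted through slots: fixed, but anywhere up to 8 mm along y from its nominal place, so find the cups by feel. More than 22 N on the stand strains it.
- cups_mid (a point): a point fixed to the base plate, 3 mm along +y from its origin and 78 mm above the bench, midway between the two cup floors (67 mm to each, along y) if the bracket stood at its nominal place; really it stands up to 8 mm off along y. The cups' axis runs through it along y.
- spring_cup (a point): the nominal centre of the blue cup's floor (really up to 8 mm off along the stand's y). The cup is on the inner face (2 mm behind the floor) of the +y cheek and opens towards -y: bore 14 mm, 7 mm deep, outside 21 mm.
- pin_cup (a point): the nominal centre of the black cup's floor (off by the same amount as the blue cup). It is on the -y cheek, opens towards +y: bore 12 mm, 7 mm deep, outside 19 mm. The floors are 134 mm apart and the rims 120 mm, the free spindle is 136 mm long: hung, the spring is pressed in 2 mm; for the pin to pass this rim it must be pressed in over 9 mm (14.6 N).
- mat: blue silicone repair mat, 270 x 260 mm, 4 mm thick, fixed to the bench; two ribs 4 mm high on it keep the reel from rolling. Origin under its centre. A red board clamp, 55 x 100 x 18 mm, stands fixed near its far edge.
- flux_tin: bystander on the mat: round brass tin, 50 mm wide, 21 mm high, origin under its centre
- empty_reel: bystander: empty white reel standing on one flange, 56 mm wide, 40 mm high, origin under its centre
- multimeter: bystander: green multimeter lying on its back, 165 x 82 x 45 mm, origin under its centre
- phone: bystander: black phone, 75 x 150 x 8 mm, origin under its centre
- driver: bystander: red screwdriver, 160 mm long, lying on the bench, origin under its middle
- tip_box: bystander: black box of tips, 60 x 90 x 28 mm, origin under its centre
- wool_pot: bystander: steel pot of brass wool, 72 mm wide, 50 mm high, origin under its centre

How it is judged:
By the outcome, as a careful person would: the job done as asked, in the order asked, and still so for the second after the job is handed in, with the robot touching nothing.
It also fails if it takes over 72 s, if anything falls off the work surface, if the arm or the gripper's body presses on something with over 40 N, if the wrist force passes 120 N, or if a joint passes its speed limit or range.

ROBOT

A 6-joint arm with a two-finger parallel gripper is mounted at the origin on the work surface. World frame = base frame: x ahead of the robot, y to its left, z up, the work surface at z = 0. Lengths are in m, angles in rad, forces in N, time in s.
With the tool pointing down it reaches from about 0.35 to 0.725 m from the base axis. Payload 6 kg.
Tool frame: the origin (TCP) lies on the centre line of the jaws, within the pads' length; the fingertips stand 14 mm ahead of it and the grasp point (between the pads) lies 5 mm behind it; z points along the fingers, y is the line along which they close (so a half turn about z gives the same grasp; the last joint's range is limited). The gripper opens to 85 mm and grips with 20 to 120 N. Pads are 22 mm wide; open, the fingers measure 114 mm over their backs; the gripper's body (76 mm by 85 mm) begins 54 mm behind the grasp point. The pads swing forward as they close: fully open they stand 13 mm farther back than shut.
Start: joints at [1.518, 0.04, 0.085, 0, -1.615, -0.334], TCP at [0.226, 0.556, 0.209] pointing down, gripper open.
Joint ranges: [-2.56, 2.56], [-1.29, 2.01], [-1.08, 1.49], [-3.29, 1.98], [-2.81, -0.18], [-2.99, 2.99]. Speed limits (rad/s): [2.57, 2.57, 3.01, 3.14, 3.14, 3.14].

INTERFACE

Orientations are given as a unit quaternion [w, x, y, z].
In Python, from cell import env gives the robot as it stands. The module is installed in compiled form; this text tells all that it offers.
- The arm moves only by the shell command python3 -m inch 'ROWS' [FORCE]. ROWS is a JSON object of lists of equal length, an entry for each row: "travel": the shift along the tool's x, y, z in mm, a list of three; "twist": the turn about the tool's z in rad; "hand": the finger opening in mm, from 0 to 85.4. In form: {"travel": [[x, y, z], ...], "twist": [twist, ...], "hand": [hand, ...]}. A call has 1 to 10 rows; each row shifts and turns the commanded pose from where the row before left it, along the tool's axes as they then stand; what a row does not reach is not made up. A row lasts 1/12 s, in which the tool goes at most 41.7 mm and 7.16 degrees, less where a joint would pass 70% of its speed; a pose out of reach is approached as far as the arm can. A call with a gripper value outside its range is refused whole. The fingers move at their own pace and stop on an object; FORCE is the grip in N (left out, the last holds). Time passes only in rows, so rows that do not move let the fingers close. It gives the time, the measured TCP pose, the force, the opening and the grip force at its end, in the units of the state.
- env.observe(): the state, without advancing time (a new reading comes with each control period).
- env.capture(name): name is "scene" or "top" or "wrist"; returns a dict with "img" (420x560x3 uint8, red, green, blue), "vfov" (degrees; the focal length in pixels is half the picture's height over the tangent of half this angle, whatever the lens; pixels are square), "cx", "cy" (the principal point, pixels), "R" (3x3) and "t" (3): a world point X has camera coordinates R X + t. Camera axes: x right, y down, z forward; pixel columns grow to the right and rows downward; lengths in m; the calibration is good to about 2 mm. A picture is of the moment at which its call begins. There is no depth.
- env.hand_in(): hands the job in; it is judged then, once.
The state is a dict: "clock": time; "joint_pos": joint angles; "joint_vel": joint speeds; "joint_efforts": joint torques, N m; "eef_pos": TCP position; "orientation": TCP orientation; "wrist_force": force on the tool from outside, world axes, zero at the start; "ft_torque": the same for the moment, N m; "grip_width": finger opening in m; "grasp_force": force on a finger pad.
Only numpy, scipy, OpenCV 4.12 (cv2) and the standard library are available. Lean on these libraries where they do the work, as an engineer would, in place of code of your own. Each camera call takes 0.05 s, during which the arm holds its last target. There are 200 camera calls.

## Working session

There is one attempt and no reset: what is moved stays moved. The work goes in short steps, Python scripts to look and compute and a shell command to move; the robot and the scene stay as the last step left them, time stands still between calls to the robot, and variables do not carry over. Pictures are saved under pics/ and viewed, at most 10 in all, crops included, and the job is handed in when it is done.

```bash
mkdir -p pics; ls
python3 - <<'E'
from cell import env
import cv2,numpy as np,pickle
for n in("scene","top"):
    c=env.capture(n);pickle.dump(c,open(n+".pkl","wb"));cv2.imwrite(f"pics/{n}0.png",c["img"][:,:,::-1])
    print(n,c["vfov"],c["cx"],c["cy"],(-c["R"].T@c["t"]).round(3),c["R"].round(2).tolist())
s=env.observe();print(s)
E
```

```text
pics
scene 57.34496792397161 284.9994944317249 210.93901952930992 [ 1.525 -0.294  0.908] [[0.28, 0.96, 0.02], [0.61, -0.16, -0.78], [-0.74, 0.23, -0.63]]
top 48.40844952417277 276.6842326986718 202.44289276532714 [ 0.348 -0.015  1.308] [[-0.03, -1.0, -0.01], [-0.99, 0.03, -0.16], [0.16, 0.0, -0.99]]
{'clock': 0.1, 'joint_pos': array([ 1.51774296e+00,  4.08197777e-02,  8.39304136e-02, -3.73145222e-04,
       -1.61551744e+00, -3.33691087e-01]), 'joint_vel': array([-1.46210654e-03, -2.61790532e-03,  3.79281224e-03,  1.00625490e-03,
       -1.68266811e-03, -3.75081750e-05]), 'joint_efforts': array([-5.61769077e-03, -3.69348586e+01,  3.48277652e+01,  6.95198581e+00,
       -4.68792030e-03, -3.69511355e-06]), 'eef_pos': array([0.22613302, 0.55540616, 0.20835797]), 'orientation': array([ 8.23391805e-04,  9.81363017e-01, -1.92161250e-01, -7.19411734e-05]), 'wrist_force': array([-0.11788854,  0.08970666, -0.43082492]), 'ft_torque': array([-0.01074786,  0.01101615, -0.01737142]), 'grasp_force': 0.0, 'grip_width': 0.085527806260974}
```

View pics/top0.png

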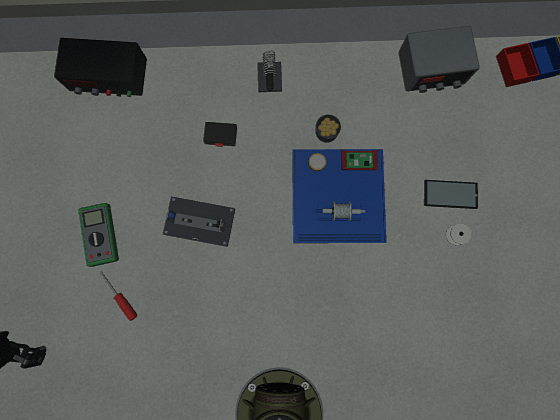

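View pics/scene0.png

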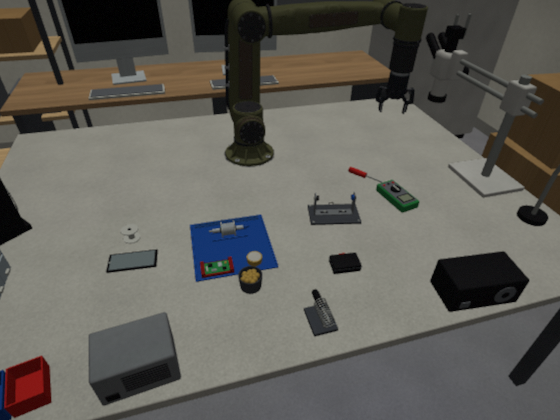

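The top view shows the spindle on the mat, from (316,211) to (366,212) with the blue nose on the left, which is world +y. The stand is at about (200,221) with its blue cup at (170,216). The scene view shows the same layout, with the stand's cheeks at (316,200) and (353,200).

```bash
cat > h.py <<'E'
import numpy as np,cv2,pickle
def ray(c,u,v):
    f=c["img"].shape[0]/2/np.tan(np.radians(c["vfov"])/2)
    R=np.array(c["R"]);d=R.T@np.array([(u-c["cx"])/f,(v-c["cy"])/f,1]);return -R.T@c["t"],d
def plane(c,u,v,z):
    o,d=ray(c,u,v);return o+d*(z-o[2])/d[2]
def proj(c,X):
    f=c["img"].shape[0]/2/np.tan(np.radians(c["vfov"])/2);p=c["R"]@np.array(X)+c["t"];return f*p[0]/p[2]+c["cx"],f*p[1]/p[2]+c["cy"]
E
python3 - <<'E'
from h import *
c=pickle.load(open("top.pkl","rb"));im=c["img"][:,:,::-1].copy()
s=pickle.load(open("scene.pkl","rb"));si=s["img"][:,:,::-1]
a=cv2.resize(im[190:252,155:245],None,fx=6,fy=6,interpolation=cv2.INTER_CUBIC)
b=cv2.resize(im[195:225,310:372],None,fx=6,fy=6,interpolation=cv2.INTER_CUBIC)
o=np.zeros((590,760,3),np.uint8);o[:a.shape[0],:540]=a;o[380:380+b.shape[0],:372]=b
cc=cv2.resize(si[185:230,300:365],None,fx=4,fy=4);o[380:380+180,400:660]=cc;cv2.imwrite("pics/crop1.png",o)
hsv=cv2.cvtColor(im,cv2.COLOR_BGR2HSV)
# stand plate: dark bluish-grey
g=im.max(2)
m=((g<85)&(g>30)).astype(np.uint8);k=np.zeros_like(m);k[185:255,155:245]=1
ct=max(cv2.findContours(cv2.morphologyEx(m*k,cv2.MORPH_CLOSE,np.ones((5,5))),0,2)[0],key=cv2.contourArea)
box=cv2.boxPoints(cv2.minAreaRect(ct));P=np.array([plane(c,*p,.009)for p in box]);print(box.round(1).tolist(),P.round(4).tolist(),np.linalg.norm(P-np.roll(P,1,0),axis=1),P.mean(0))
# reel
m=((hsv[...,1]<90)&(g>110)).astype(np.uint8);k[:]=0;k[198:226,308:372]=1
ct=max(cv2.findContours(m*k,0,2)[0],key=cv2.contourArea)
r=cv2.minAreaRect(ct);print(r,plane(c,*r[0],.032))
E
```

```text
[[162.0, 234.1999969482422], [169.39999389648438, 195.1999969482422], [235.3000030517578, 207.60000610351562], [227.89999389648438, 246.60000610351562]] [[0.4817, 0.3117, 0.009], [0.5918, 0.2921, 0.009], [0.5507, 0.1061, 0.009], [0.4417, 0.1281, 0.009]] [0.18792827 0.11188968 0.19050367 0.11120613] [0.51646038 0.20948596 0.009     ]
((327.0, 210.0), (2.0, 8.0), 90.0) [ 0.53305002 -0.14914928  0.032     ]
```

View pics/crop1.png

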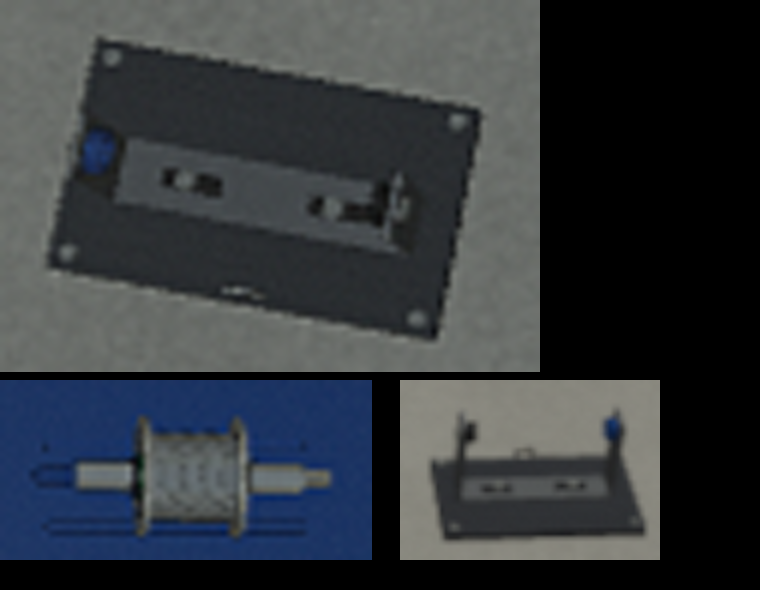

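The stand plate fits at centre (0.516, 0.209), y axis yawed -12.4°, and measures 189×111.5 mm against the nominal 186×110. In the crop the nose tip is at about px (315.4,210.9) and the pin tip at about px (365.2,211.3). I'll move above the reel and look with the wrist camera.

```bash
python3 - <<'E'
from h import *
c=pickle.load(open("top.pkl","rb"))
a=plane(c,315.4,210.9,.032);b=plane(c,365.2,211.3,.032);d=a-b;print(a,b,np.linalg.norm(d),np.degrees(np.arctan2(d[1],d[0])),b+d*64/136)
E
python3 -m inch '{"travel":[[28,27,0],[28,27,0],[28,27,0],[28,27,0],[28,27,0],[28,27,0],[28,27,0],[28,27,0],[28,27,0],[28,27,0]],"twist":[0,0,0,0,0,0,0,0,0,0],"hand":[85,85,85,85,85,85,85,85,85,85]}'
python3 -m inch '{"travel":[[28,27,0],[28,27,0],[28,27,0],[28,27,0],[28,27,0],[28,27,0],[28,27,0],[28,27,0],[28,27,0],[10,10,0]],"twist":[0,0,0,0,0,0,0,0,0,0],"hand":[85,85,85,85,85,85,85,85,85,85]}'
python3 -m inch '{"travel":[[0,0,0],[0,0,0],[0,0,0],[0,0,0],[0,0,0],[0,0,0],[0,0,0],[0,0,0],[0,0,0],[0,0,0]],"twist":[0.122,0.122,0.122,0.122,0.122,0.122,0.122,0.122,0.122,0.122],"hand":[85,85,85,85,85,85,85,85,85,85]}'
python3 - <<'E'
from cell import env
import cv2,pickle
c=env.capture("wrist");pickle.dump(c,open("w1.pkl","wb"));cv2.imwrite("pics/w1.png",c["img"][:,:,::-1])
print(c["vfov"],(-c["R"].T@c["t"]).round(3),c["R"].round(2).tolist())
E
```

```text
[ 0.53147624 -0.11707644  0.032     ] [ 0.52636222 -0.25412431  0.032     ] 0.1371432526739274 87.8629676167447 [ 0.52876882 -0.18963119  0.032     ]
clock: 0.93
eef_pos: [0.3839, 0.1982, 0.2092]
orientation: [-0.0, 0.981, -0.192, -0.0]
wrist_force: [1.2, 1.1, 0.0]
grip_width: 0.0853
grasp_force: 0.0
clock: 1.77
eef_pos: [0.5313, -0.137, 0.2079]
orientation: [0.001, 0.981, -0.194, -0.001]
wrist_force: [-0.8, 0.5, -1.0]
grip_width: 0.0848
grasp_force: 0.0
clock: 2.6
eef_pos: [0.5308, -0.1331, 0.2088]
orientation: [-0.0, -0.692, 0.722, 0.0]
wrist_force: [0.3, 0.1, -1.1]
grip_width: 0.0848
grasp_force: 0.0
62.409501485351164 [ 0.528 -0.199  0.374] [[-1.0, 0.04, -0.0], [0.04, 0.96, 0.26], [0.01, 0.26, -0.96]]
```

View pics/w1.png

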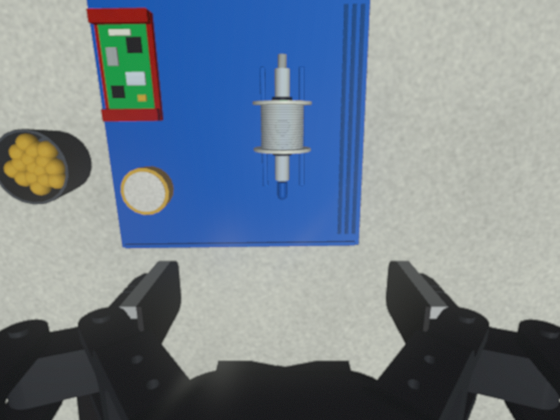

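The wrist view shows the pin tip at (283,53), the flanges at rows 102 and 152, the tube end at (282,181) and the nose tip at about (282,199).

Run:
```python
from h import *
c=pickle.load(open("w1.pkl","rb"));hsv=cv2.cvtColor(c["img"],cv2.COLOR_RGB2HSV)
m=((hsv[...,1]<100)&(hsv[...,2]>70)).astype(np.uint8);k=np.zeros_like(m);k[40:210,235:330]=1;m*=k
ct=max(cv2.findContours(m,0,1)[0],key=cv2.contourArea);print(cv2.boundingRect(ct))
p=[]
for r in list(range(56,95))+list(range(158,180)):
    x=np.where(m[r])[0]
    if len(x)>5:p.append(((x.min()+x.max())/2,r))
p=np.array(p);f=np.polyfit(p[:,1],p[:,0],1);print(f)
ys=np.where(m.any(1))[0];X=lambda r:plane(c,np.polyval(f,r),r,.032)
a,b=X(ys.min()-.5),X(ys.max()+.5);d=a-b;L=np.linalg.norm(d);print("len pin-tubeend (116)",L,a,b)
u=-d/L;print("yaw of +y",np.degrees(np.arctan2(u[1],u[0])),"origin",a+u*.064,b-u*.052,"axis mid")
```

```text
(253, 54, 59, 128)
[-4.83286716e-03  2.82353305e+02]
len pin-tubeend (116) 0.11844227240945245 [ 0.52639073 -0.25139224  0.032     ] [ 0.53210817 -0.13308804  0.032     ]
yaw of +y 87.23314398154712 origin [ 0.52948013 -0.18746684  0.032     ] [ 0.52959803 -0.18502742  0.032     ] axis mid
```

```bash
python3 -m inch '{"travel":[[27,-0.5,0],[27,-0.5,0],[0,0,40],[0,0,40],[0,0,35],[0,0,0],[0,0,0]],"twist":[0,0,0,0,0,0,0],"hand":[85,85,85,85,85,85,85]}'
python3 - <<'E'
from cell import env
from h import *
s=env.observe();print(s["eef_pos"],s["orientation"],s["wrist_force"])
c=env.capture("wrist");cv2.imwrite("pics/w2.png",c["img"][:,:,::-1])
hsv=cv2.cvtColor(c["img"],cv2.COLOR_RGB2HSV)
print([tuple(np.round(proj(c,(.5295+y*.047,-.187+y,.032)),0))for y in(-.064,0,.052,.072)])
E
```

```text
clock: 3.23
eef_pos: [0.5288, -0.1874, 0.0932]
orientation: [-0.002, -0.695, 0.719, 0.001]
wrist_force: [0.5, -0.8, 1.2]
grip_width: 0.0852
grasp_force: 0.0
[ 0.52880504 -0.18738441  0.09317714] [-0.00172329 -0.69491482  0.71908893  0.00123332] [ 0.45480744 -0.76593191  1.17974498]
[(np.float64(283.0), np.float64(117.0)), (np.float64(281.0), np.float64(214.0)), (np.float64(281.0), np.float64(284.0)), (np.float64(280.0), np.float64(309.0))]
```

View pics/w2.png

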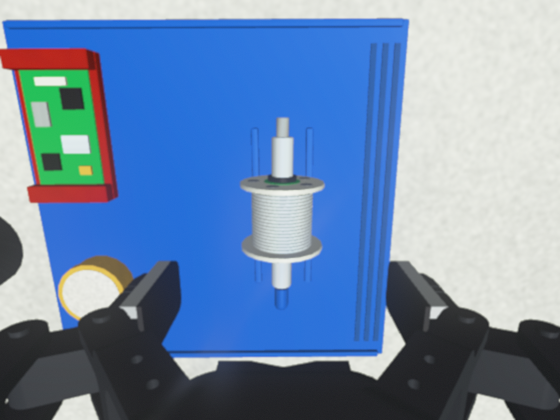

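The wrist view agrees with the projection: pin tip (283,117), nose tip (281,309), reel centred between the fingers. I'll descend and grip.

```bash
python3 -m inch '{"travel":[[0,-0.5,20],[0,-0.5,20],[0,0,15],[0,0,8],[0,0,5],[0,0,0],[0,0,0],[0,0,0],[0,0,0],[0,0,0]],"twist":[0,0,0,0,0,0,0,0,0,0],"hand":[85,85,85,85,85,85,65,50,45,42]}' 60
python3 -m inch '{"travel":[[0,0,0],[0,0,0],[0,0,0],[0,0,0],[0,0,0],[0,0,0],[0,0,0],[0,0,0]],"twist":[0,0,0,0,0,0,0,0],"hand":[36,30,30,30,30,30,30,30]}' 60
```

```text
clock: 4.12
eef_pos: [0.5315, -0.1873, 0.0272]
orientation: [0.0, -0.694, 0.72, -0.001]
wrist_force: [0.7, -0.7, -0.7]
grip_width: 0.0421
grasp_force: 0.0
clock: 4.78
eef_pos: [0.531, -0.1872, 0.0263]
orientation: [-0.0, -0.694, 0.72, -0.0]
wrist_force: [-0.4, 0.4, -0.0]
grip_width: 0.03
grasp_force: 0.0
```

Run:
```python
from cell import env
from h import *
c=env.capture("wrist");cv2.imwrite("pics/w3.png",c["img"][:,:,::-1]);print(env.observe()["grip_width"],env.observe()["grasp_force"],env.observe()["joint_pos"])
```

```text
0.03017264926241393 0.0 [ 1.76234716e-02 -1.01470904e-03 -2.92970355e-01  1.23931318e-04
 -1.27888072e+00 -5.36375862e-02]
```

View pics/w3.png

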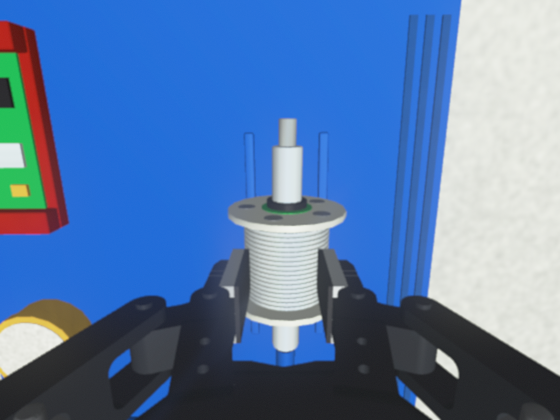

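Run:
```python
from cell import env
from h import *
from scipy.spatial.transform import Rotation as Ro
c=env.capture("wrist");s=env.observe();q=s["orientation"];R=Ro.from_quat([q[1],q[2],q[3],q[0]]).as_matrix()
print(s["eef_pos"])
for z in(-30,-15,-5,5,14):
  for x in(-11,11):print(z,x,[np.round(proj(c,s["eef_pos"]+R@np.array([x,y,z])/1e3))for y in(-15,15,-20,20)])
im=c["img"][:,:,::-1];cv2.imwrite("pics/w4.png",cv2.resize(im[190:400,190:390],None,fx=2.8,fy=2.8,interpolation=cv2.INTER_CUBIC))
```

```text
[ 0.53104827 -0.18721937  0.02633626]
-30 -11 [array([248., 297.]), array([317., 297.]), array([236., 297.]), array([328., 297.])]
-30 11 [array([246., 250.]), array([318., 250.]), array([234., 250.]), array([330., 250.])]
-15 -11 [array([251., 281.]), array([314., 281.]), array([240., 281.]), array([325., 281.])]
-15 11 [array([250., 237.]), array([315., 237.]), array([239., 237.]), array([326., 237.])]
-5 -11 [array([253., 271.]), array([312., 271.]), array([243., 271.]), array([322., 271.])]
-5 11 [array([252., 230.]), array([313., 230.]), array([241., 230.]), array([324., 230.])]
5 -11 [array([254., 263.]), array([311., 263.]), array([245., 263.]), array([320., 263.])]
5 11 [array([253., 224.]), array([312., 224.]), array([244., 224.]), array([321., 224.])]
14 -11 [array([256., 256.]), array([310., 256.]), array([247., 256.]), array([319., 256.])]
14 11 [array([255., 219.]), array([310., 219.]), array([246., 219.]), array([320., 219.])]
```

View pics/w4.png

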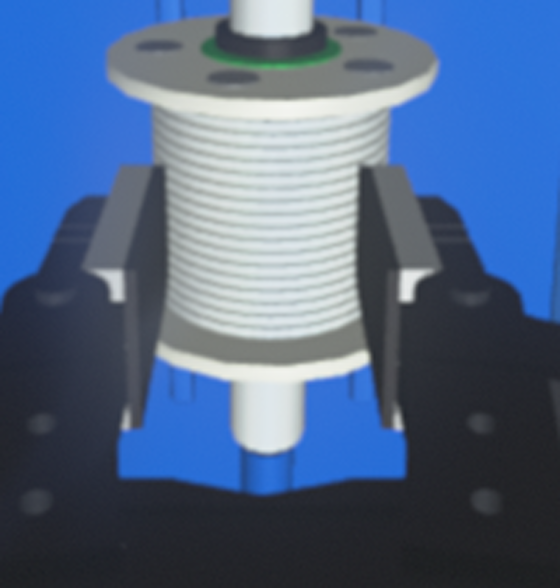

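The pad tip edges at px (249,249) and (318,249) match a point 30 mm behind the reported TCP. The scale (69 px for 30 mm) agrees, so the tips are really at z≈0.056, above the winding, which explains why nothing was gripped. The reported TCP sits about 40 mm ahead of where the text puts it. I'll open and descend further, watching the force.

```bash
python3 -m inch '{"travel":[[0,0,0],[0,0,0],[0,0,0],[0,0,0],[0,-1,0],[0,0,8],[0,0,8],[0,0,0]],"twist":[0,0,0,0,0,0,0,0],"hand":[75,75,75,75,75,75,75,75]}' 60
python3 - <<'E'
from cell import env
from h import *
from scipy.spatial.transform import Rotation as Ro
c=env.capture("wrist");s=env.observe();q=s["orientation"];R=Ro.from_quat([q[1],q[2],q[3],q[0]]).as_matrix()
print(s["eef_pos"],s["wrist_force"],s["grip_width"])
cam=-c["R"].T@c["t"];print("cam in tool",R.T@(cam-s["eef_pos"]))
for z in(-40,-30,-20,0,14):print(z,[np.round(proj(c,s["eef_pos"]+R@np.array([x,37.5,z])/1e3))for x in(11,-11)])
for n in("top","scene"):
    k=env.capture(n);print(n,[np.round(proj(k,s["eef_pos"]+R@np.array([0,0,z])/1e3))for z in(-100,-40,0)])
    cv2.imwrite(f"pics/{n}5.png",k["img"][:,:,::-1])
    pickle.dump(k,open(n+"5.pkl","wb"))
a=cv2.imread("pics/scene5.png")[140:280,150:310];a=cv2.resize(a,(480,420),interpolation=2)
b=c["img"][190:400,130:440,::-1];b=cv2.resize(b,(310,210));o=np.zeros((420,790,3),np.uint8);o[:,:480]=a;o[:210,480:]=b;cv2.imwrite("pics/m5.png",o)
E
```

```text
clock: 5.55
eef_pos: [0.5305, -0.1869, 0.0076]
orientation: [-0.001, -0.694, 0.72, 0.002]
wrist_force: [-0.5, -0.1, -1.1]
grip_width: 0.0751
grasp_force: 0.0
[ 0.53087195 -0.187102    0.00847807] [-0.12348214 -0.2700966  -0.16232954] 0.07486906225061622
cam in tool [ 0.0657401   0.00065995 -0.16404456]
-40 [array([378., 260.]), array([375., 310.])]
-30 [array([372., 250.]), array([369., 297.])]
-20 [array([366., 241.]), array([363., 286.])]
0 [array([357., 227.]), array([355., 268.])]
14 [array([352., 219.]), array([350., 257.])]
top [array([345., 206.]), array([342., 209.]), array([340., 212.])]
scene [array([227., 211.]), array([228., 224.]), array([229., 233.])]
```

View pics/m5.png

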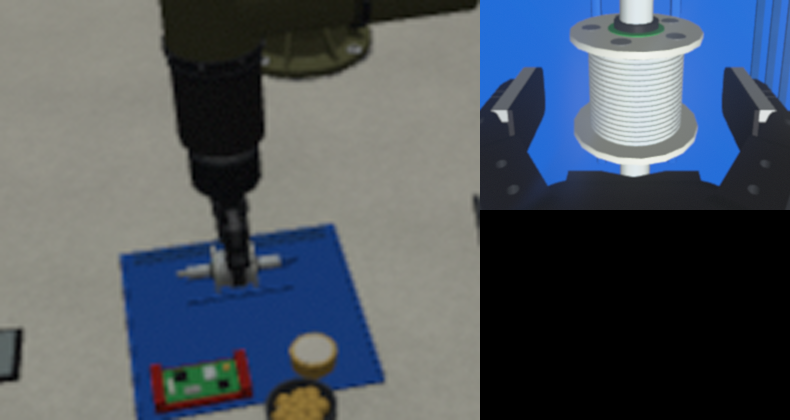

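The scene crop puts the near fingertip at px (229,237), beside the reel, and no force is felt. This is consistent with the tips still being well above the mat. I'll step lower by feel.

```bash
python3 -m inch '{"travel":[[0,0,3],[0,0,3],[0,0,3],[0,0,0]],"twist":[0,0,0,0],"hand":[75,75,75,75]}' 60 | sed -n '1,4p'
```

```text
clock: 6.03
eef_pos: [0.5316, -0.1871, 0.0005]
orientation: [-0.0, -0.694, 0.72, 0.0]
wrist_force: [0.5, 0.2, -0.3]
```

```bash
python3 -m inch '{"travel":[[0,0,3],[0,0,3],[0,0,2],[0,0,0]],"twist":[0,0,0,0],"hand":[75,75,75,75]}' 60 | sed -n '2,4p'
python3 -m inch '{"travel":[[0,0,3],[0,0,2],[0,0,2],[0,0,0]],"twist":[0,0,0,0],"hand":[60,50,46,46]}' 60| sed -n '2,5p'
python3 -m inch '{"travel":[[0,0,0],[0,0,0],[0,0,0],[0,0,0],[0,0,0],[0,0,0]],"twist":[0,0,0,0,0,0],"hand":[42,38,34,30,30,30]}' 60
python3 - <<'E'
from cell import env
from h import *
c=env.capture("wrist");im=c["img"][:,:,::-1];cv2.imwrite("pics/w6.png",im[90:400,150:420])
E
```

```text
eef_pos: [0.5316, -0.1872, -0.0074]
orientation: [-0.0, -0.694, 0.72, 0.0]
wrist_force: [-0.3, 0.9, 0.9]
eef_pos: [0.5317, -0.1872, -0.0143]
orientation: [-0.0, -0.694, 0.72, 0.0]
wrist_force: [0.0, 0.4, -0.0]
grip_width: 0.046
clock: 7.2
eef_pos: [0.532, -0.1873, -0.0135]
orientation: [-0.0, -0.694, 0.72, -0.0]
wrist_force: [-1.0, 0.3, 1.8]
grip_width: 0.0387
grasp_force: 60.0
```

View pics/w6.png

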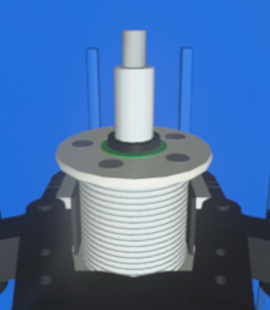

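The reel is gripped: 38.7 mm opening, 60 N. I'll lift it and carry it beside the stand, so the wrist camera sees the stand with the reel off to one side.

```bash
python3 -m inch '{"travel":[[0,0,-5],[0,0,-15],[0,0,-30],[0,0,-40],[0,0,-40],[0,0,-40],[0,0,-30],[0,0,0]],"twist":[0,0,0,0,0,0,0,0],"hand":[30,30,30,30,30,30,30,30]}' 60
python3 -m inch '{"travel":[[-20,5,0],[-35,10,0],[-35,10,0],[-35,10,0],[-35,10,0],[-35,10,0],[-35,10,0],[-35,10,0],[-35,10,0],[-35,10,0]],"twist":[0,0,0,0,0,0,0,0,0,0],"hand":[30,30,30,30,30,30,30,30,30,30]}' 60 | sed -n '2,4p'
python3 -m inch '{"travel":[[-35,10,0],[-35,10,0],[-35,10,0],[-20,5,0],[0,0,0],[0,0,0],[0,0,0]],"twist":[0,0,0,0,0,0,0],"hand":[30,30,30,30,30,30,30]}' 60
python3 - <<'E'
from cell import env
from h import *
c=env.capture("wrist");pickle.dump((c,env.observe()),open("w7.pkl","wb"));cv2.imwrite("pics/w7.png",c["img"][:,:,::-1])
E
```

```text
clock: 7.92
eef_pos: [0.5346, -0.1884, 0.1949]
orientation: [0.003, -0.694, 0.72, -0.005]
wrist_force: [0.5, -0.0, -1.1]
grip_width: 0.0389
grasp_force: 60.7
eef_pos: [0.4482, 0.1527, 0.186]
orientation: [0.0, -0.694, 0.72, 0.0]
wrist_force: [2.1, 0.2, -1.9]
clock: 9.33
eef_pos: [0.4186, 0.2769, 0.1859]
orientation: [-0.0, -0.694, 0.72, -0.0]
wrist_force: [0.7, -0.4, -1.8]
grip_width: 0.0386
grasp_force: 60.8
```

View pics/w7.png

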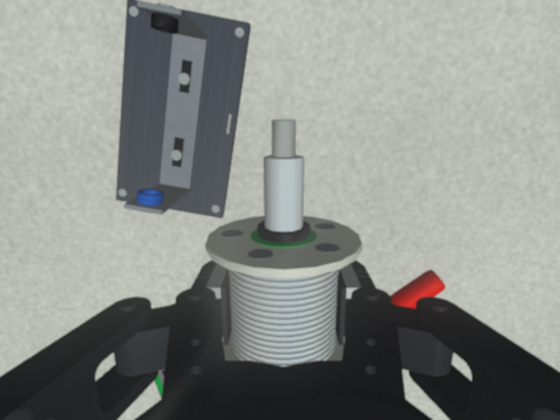

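The wrist view shows the stand at upper left, with plate corners near (249,22), (222,215) and (117,200). The blue cup is at (150,197), the black cup at (163,22), and the held pin tip at (284,122). I've used all 10 picture views, so the rest will be numbers.

```bash
cat > m.py <<'E'
from h import *
from scipy.spatial.transform import Rotation as Ro
c,s=pickle.load(open("w7.pkl","rb"));im=c["img"];hsv=cv2.cvtColor(im,cv2.COLOR_RGB2HSV);v=hsv[...,2].astype(int)
q=s["orientation"];R=Ro.from_quat([q[1],q[2],q[3],q[0]]).as_matrix();e=s["eef_pos"]
# plate side edges: first/last dark pixel per row, against light bench
L=[];Rr=[]
for r in range(45,185,4):
    x=np.where(v[r,90:265]<125)[0]+90
    L.append((x.min()-.5,r));Rr.append((x.max()+.5,r))
def fit(P):
    P=np.array(P);k=np.ones(len(P),bool)
    for _ in range(4):
        f=np.polyfit(P[k,1],P[k,0],1);k=abs(P[:,0]-np.polyval(f,P[:,1]))<1.5
    return f,k.sum()
out=[]
for P in(L,Rr):
    f,n=fit(P);a,b=[plane(c,np.polyval(f,r),r,.009)[:2]for r in(45,185)];d=a-b;d/=np.linalg.norm(d);d*=np.sign(d[1]);out.append((a,d));print(f,n,"edge yaw",np.degrees(np.arctan2(d[1],d[0])))
y=(out[0][1]+out[1][1]);y/=np.linalg.norm(y);x=np.array([y[1],-y[0]])
w=[(o[0]-out[0][0])@x for o in out];print("plate width",w[1])
X0=np.mean([o[0]@x for o in out]);print("stand yaw",np.degrees(np.arctan2(y[1],y[0])),"X0",X0)
b=cv2.inRange(hsv,(100,110,40),(130,255,255));k=np.zeros_like(b);k[160:225,100:200]=255;b&=k
rows=np.where(b.any(1))[0];cols=np.where(b.any(0))[0];print("blue rows",rows.min(),rows.max(),"cols",cols.min(),cols.max())
for r in range(rows.min(),rows.max()+1,2):
    xx=np.where(b[r])[0];print(r,xx.min(),xx.max(),end=' | ')
cm=(cols.min()+cols.max())/2
for z in(.0675,.078,.0885):
    for r in(rows.min()-.5,rows.max()+.5):
        p=plane(c,cm,r,z)[:2];print("\nblue z",z,r,"X",(p@x-X0)*1e3,"Y",p@y,end='')
bl=((v<32)).astype(np.uint8)*255;k[:]=0;k[0:45,130:200]=255;bl&=k
print("\nblack");n,lab,st,ce=cv2.connectedComponentsWithStats(bl);print(st[1:],ce[1:])
print(v[8:46:2,140:190:3])
E
python3 m.py
```

```text
[-5.72128852e-02  1.27022199e+02] 35 edge yaw 77.59248549455245
[-1.44285699e-01  2.53877320e+02] 32 edge yaw 77.50417536922163
plate width -0.10961111152369446
stand yaw 77.54833043188704 X0 0.458101982087353
blue rows 189 205 cols 137 163
189 144 153 | 191 139 159 | 193 137 162 | 195 137 163 | 197 137 162 | 199 137 162 | 201 137 162 | 203 139 161 | 205 144 158 | 
blue z 0.0675 188.5 X 0.925733622205438 Y 0.3753604006462151
blue z 0.0675 205.5 X -0.2645838087658725 Y 0.39006569118937656
blue z 0.078 188.5 X -2.72279777316492 Y 0.3724168420351073
blue z 0.078 205.5 X -3.8690164618633283 Y 0.38657733267797656
blue z 0.0885 188.5 X -6.371329168535167 Y 0.3694732834239995
blue z 0.0885 205.5 X -7.473449114961062 Y 0.38308897416657656
black
[[152  14   8  15  33]
 [168  19  10  13  64]] [[153.78787879  21.84848485]
 [173.609375    26.390625  ]]
[[ 77  86  99 117 125 133 135 136 135 134 130 122 147 167 182 181 183]
 [ 80  73  69  72  81  95 110 124 131 135 137 134 133 128  91 117 139]
 [ 84  85  72  68  57  55  62  72  91 103 122 129 134 131  72  80  81]
 [ 83  85  82  71  35  33  36  42 
[... 402 characters left out ...]
 85  84  29  30  37  42  41  35  32  32  27  67  69  69  68]
 [ 83  84  85  86  73  43  28  34  36  34  33  27  27  68  69  68  68]
 [ 84  83  86  86  86  81  66  45  39  34  29  27  28  68  69  69  69]
 [ 84  85  85  86  85  85  87  80  70  54  39  38  38  68  68  69  69]
 [ 85  83  86  86  86  84  87  85  85  85  79 108 113 105  84  73  68]
 [ 86  84  85  86  85  84  87  86  85  86  84 129 135 135 133 124 110]
 [ 85  84  86  86  86  84  87  86  84  86  84 131 135 135 137 135 135]
 [ 85  84  84  85  86  84  87  86  85  86  84 131 134 135 135 135 136]
 [ 86  83  84  86  87  85  88  86  84  86  86 131 136 136 135 135 135]
 [ 86  84  86  85  86  85  87  86  84  86  87 132 135 136 135 135 134]]
```

```bash
cat >> m.py <<'E'
print("\n--check")
E
cat > m2.py <<'E'
import io,contextlib
with contextlib.redirect_stdout(io.StringIO()):
    from m import *
def W(X,Y,z):return np.r_[x*(X0+X)+y*Y,z]
def bb(cam,X,Ys,r):
    P=np.array([proj(cam,W(X+r*np.cos(t),Y,.078+r*np.sin(t)))for Y in Ys for t in np.linspace(0,6.28,80)]);return P.min(0).round(1),P.max(0).round(1)
for X in(0,-.003):
    print(X,"blue",bb(c,X,(.3748,.3838),.0105),"obs 136.5,188.5 / 163.5,205.5")
    print(X,"black",bb(c,X,(.2548,.2458),.0095),"obs ~151,13.5 / 178.5,33")
for n in("top","scene"):
    k=pickle.load(open(n+".pkl","rb"));h=cv2.cvtColor(k["img"],cv2.COLOR_RGB2HSV);b=cv2.inRange(h,(100,110,30),(130,255,255));mm=np.zeros_like(b)
    u,w_=map(int,proj(k,W(0,.378,.078)));mm[w_-12:w_+12,u-12:u+12]=255;ys,xs=np.where(b&mm);print(n,"obs",xs.min()-.5,ys.min()-.5,xs.max()+.5,ys.max()+.5)
    for X in(0,-.003):print(X,bb(k,X,(.3748,.3838),.0105))
# pin tip and spindle axis in hand: light columns in rows 124..150 and 160..225
g=v.copy();P=[]
for r in list(range(126,150,2))+list(range(160,222,3)):
    xx=np.where((hsv[r,240:330,1]<60))[0]
    row=im[r,255:315].astype(int).sum(1);d=np.abs(np.diff(row));l=np.argmax(d[:29]);rr=29+np.argmax(d[29:]);P.append((255+(l+rr)/2+.5,r))
f,n=fit(P);print("axis line",f,n)
col=v[105:140,284];t=105+np.argmax(np.abs(np.diff(col)))+.5
zt=e[2]+.0455
p=plane(c,np.polyval(f,t),t,zt+.004);p2=plane(c,np.polyval(f,220),220,zt+.007);print("pin tip row",t,"tool coords",(R.T@(p-e)*1e3).round(1),(R.T@(p2-e)*1e3).round(1),"e",e)
yt=R[:,0];print("tool x yaw",np.degrees(np.arctan2(yt[1],yt[0])),"target x,y unit",x,y)
E
python3 m2.py
```

```text
0 blue (array([131.4, 187.2]), array([160.2, 205.4])) obs 136.5,188.5 / 163.5,205.5
0 black (array([145.3,  11.1]), array([174.6,  33.4])) obs ~151,13.5 / 178.5,33
-0.003 blue (array([135.2, 187.9]), array([163.8, 206.1])) obs 136.5,188.5 / 163.5,205.5
-0.003 black (array([149.5,  12. ]), array([178.8,  34.3])) obs ~151,13.5 / 178.5,33
top obs 168.5 210.5 173.5 218.5
0 (array([167.9, 209.3]), array([173.7, 217.7]))
-0.003 (array([167.6, 210.4]), array([173.4, 218.8]))
scene obs 351.5 194.5 354.5 199.5
0 (array([351., 194.]), array([354.9, 199.9]))
-0.003 (array([350.9, 193.5]), array([354.7, 199.4]))
axis line [2.51977292e-16 2.83500000e+02] 33
pin tip row 118.5 tool coords [ 63.9   0.6 -49.5] [ 30.6   0.7 -52.5] e [0.41879123 0.27656983 0.18610667]
tool x yaw -92.09522030156003 target x,y unit [ 0.97647823 -0.21561601] [0.21561601 0.97647823]
```

The cup axis sits at X=-3 mm from the plate middle, confirmed in three views. The blue rim is at stand Y≈0.375. In the hand, the spindle is straight and its pin is at tool x 63.9 mm, against a nominal 64. The plan is to enter yawed 12° with the pin behind the black cup, press the nose into the blue cup, swing the pin in line, then ease off.

```bash
python3 -m inch '{"travel":[[20,-27,0],[21,-27,0],[21,-27,0],[20.3,-26.3,0],[0,0,0],[0,0,0],[0,0,0],[0,0,0]],"twist":[0,0,0,0,-0.029,0,0,0],"hand":[30,30,30,30,30,30,30,30]}' 60 | sed -n 2,4p
cat > st.py <<'E'
# spindle in the stand frame (origin: cup axis X, Y absolute), mean of state
import io,contextlib
with contextlib.redirect_stdout(io.StringIO()):
    from m import x,y,X0
import numpy as np
from cell import env
from scipy.spatial.transform import Rotation as Ro
s=env.observe();q=s["orientation"];R=Ro.from_quat([q[1],q[2],q[3],q[0]]).as_matrix()
O=s["eef_pos"]+R@np.array([0,.00065,-.0459]);u=-R[:,0]
f=lambda p:((np.array([p[:2]@x-X0+.003,p[:2]@y,p[2]]))*1e3).round(1)
print("t",s["clock"],"yaw",np.degrees(np.arctan2(u[1],u[0])).round(2)-77.55,"O",f(O),"nose",f(O+.072*u),"sph",f(O+.067*u),"pin",f(O-.064*u))
w=s["wrist_force"];print("F stand",(w[:2]@x).round(2),(w[:2]@y).round(2),w[2].round(2),"T",s["ft_torque"].round(2),"grip",s["grip_width"].round(4))
E
python3 st.py
```

```text
eef_pos: [0.5227, 0.1909, 0.1865]
orientation: [0.0, -0.704, 0.71, 0.0]
wrist_force: [0.4, -0.1, -1.6]
t 10.05 yaw 12.0 O [ 13.5 299.  232.4] nose [ -1.5 369.4 232.4] sph [ -0.5 364.5 232.4] pin [ 26.8 236.4 232.4]Traceback (most recent call last):
  File "st.py", line 12, in <module>
    w=s["wrist_force"];print("F stand",(w[:2]@x).round(2),(w[:2]@y).round(2),w[2].round(2),"T",s["ft_torque"].round(2),"grip",s["grip_width"].round(4))
                                                                                                                              ^^^^^^^^^^^^^^^^^^^^^
AttributeError: 'float' object has no attribute 'round'
```

```bash
sed -i 's/s\["grip_width"\].round(4)/s["grip_width"]/' st.py
python3 -m inch '{"travel":[[0,-0.5,20],[0,0,30],[0,0,30],[0,0,25],[0,0,20],[0,0,15],[0,0,14.3],[0,0,0],[0,0,0],[0,0,0]],"twist":[0,0,0,0,0,0,0,0,0,0],"hand":[30,30,30,30,30,30,30,30,30,30]}' 60 >/dev/null
python3 st.py
```

```text
t 10.8833 yaw 12.100000000000009 O [ 14.4 300.   79.4] nose [ -0.7 370.4  79.5] sph [  0.4 365.5  79.5] pin [ 27.8 237.4  79.4]
F stand -0.21 0.43 -1.62 T [ 0.03 -0.01  0.02] grip 0.03858386902331763
```

```bash
python3 -m inch '{"travel":[[-2,-0.4,0],[-2,-0.4,0],[-2,-0.4,0],[0,0,0],[0,0,0]],"twist":[0,0,0,0,0],"hand":[30,30,30,30,30]}' 60 >/dev/null; python3 st.py
python3 -m inch '{"travel":[[-1,-0.2,0],[-1,-0.2,0],[0,0,0]],"twist":[0,0,0],"hand":[30,30,30]}' 60 >/dev/null; python3 st.py
```

```text
t 11.3 yaw 12.060000000000002 O [ 14.2 305.6  78.1] nose [ -0.9 376.   78.1] sph [2.000e-01 3.711e+02 7.810e+01] pin [ 27.5 243.   78.1]
F stand 1.55 -0.75 -2.0 T [ 0.02 -0.05 -0.01] grip 0.038546293763394156
t 11.55 yaw 12.049999999999997 O [ 14.1 307.5  77.9] nose [ -0.9 377.9  77.9] sph [1.000e-01 3.731e+02 7.790e+01] pin [ 27.5 244.9  77.9]
F stand 0.2 0.65 -2.82 T [-0.01  0.05  0.01] grip 0.03861132335238453
```

```bash
for i in 1; do :; done
python3 -m inch '{"travel":[[-1,-0.2,0],[-1,-0.2,0],[0,0,0]],"twist":[0,0,0],"hand":[30,30,30]}' 60 >/dev/null; python3 st.py
python3 -m inch '{"travel":[[-1,-0.2,0],[-1,-0.2,0],[0,0,0]],"twist":[0,0,0],"hand":[30,30,30]}' 60 >/dev/null; python3 st.py
python3 -m inch '{"travel":[[-1,-0.2,0],[-1,-0.2,0],[0,0,0]],"twist":[0,0,0],"hand":[30,30,30]}' 60 >/dev/null; python3 st.py
```

```text
t 11.8 yaw 12.049999999999997 O [ 14.1 309.6  77.9] nose [ -0.9 380.   77.9] sph [1.000e-01 3.751e+02 7.790e+01] pin [ 27.5 247.   77.9]
F stand 1.01 -0.55 -1.78 T [-0.01  0.01  0.03] grip 0.038466953492146454
t 12.05 yaw 12.049999999999997 O [ 14.  311.2  77.8] nose [ -1.  381.6  77.8] sph [1.000e-01 3.767e+02 7.780e+01] pin [ 27.4 248.6  77.9]
F stand 0.02 -1.87 -1.17 T [-0.65  0.07 -0.  ] grip 0.03838651339918784
t 12.3 yaw 12.040000000000006 O [ 13.9 312.9  77.7] nose [ -1.1 383.4  77.6] sph [-1.000e-01  3.785e+02  7.760e+01] pin [ 27.2 250.4  77.7]
F stand -0.71 -4.97 -1.96 T [-1.37  0.38  0.05] grip 0.038813509746217174
```

Contact is felt with the nose at Y≈381.3, which fits the visual estimate of 381.8 for the floor. I'll press on along the spindle axis.

```bash
Z='{"travel":[[0,0,0]],"twist":[0],"hand":[30]}'
cat > sm.py <<'E'
import subprocess
E
rm sm.py
python3 -m inch '{"travel":[[-1,0,0],[-1,0,0],[-1,0,0],[0,0,0]],"twist":[0,0,0,0],"hand":[30,30,30,30]}' 60 >/dev/null; python3 st.py
python3 -m inch '{"travel":[[0,0,0]],"twist":[0],"hand":[30]}' >/dev/null; python3 st.py
python3 -m inch '{"travel":[[-1,0,0],[-1,0,0],[0,0,0]],"twist":[0,0,0],"hand":[30,30,30]}' 60 >/dev/null; python3 st.py
python3 -m inch '{"travel":[[0,0,0]],"twist":[0],"hand":[30]}' >/dev/null; python3 st.py
```

```text
t 12.6333 yaw 12.030000000000001 O [ 13.4 315.3  77.6] nose [ -1.7 385.7  77.5] sph [ -0.6 380.8  77.5] pin [ 26.7 252.7  77.8]
F stand -0.33 -7.63 -1.44 T [-2.19  0.43  0.01] grip 0.0385589094743284
t 12.7167 yaw 12.019999999999996 O [ 13.4 315.2  77.6] nose [ -1.6 385.6  77.4] sph [ -0.6 380.7  77.5] pin [ 26.7 252.6  77.8]
F stand 0.41 -6.81 -0.52 T [-2.18  0.41  0.07] grip 0.038579235675867685
t 12.9667 yaw 12.010000000000005 O [ 13.  316.7  77.6] nose [ -2.  387.1  77.3] sph [ -0.9 382.2  77.3] pin [ 26.3 254.1  77.8]
F stand 0.45 -8.61 -0.15 T [-2.79  0.38  0.06] grip 0.03812778222307542
t 13.05 yaw 12.0 O [ 13.  316.6  77.6] nose [ -1.9 387.   77.4] sph [ -0.9 382.1  77.4] pin [ 26.4 254.   77.8]
F stand 0.18 -8.18 -0.27 T [-2.76  0.38  0.09] grip 0.038717733784878444
```

```bash
python3 -m inch '{"travel":[[-1,0,0],[-1,0,0],[-1,0,0],[-0.5,0,0],[0,0,0],[0,0,0]],"twist":[0,0,0,0,0,0],"hand":[30,30,30,30,30,30]}' 60 >/dev/null; python3 st.py
python3 -m inch '{"travel":[[-1,0,0],[-0.6,0,0],[0,0,0],[0,0,0]],"twist":[0,0,0,0],"hand":[30,30,30,30]}' >/dev/null; python3 st.py
python3 -m inch '{"travel":[[0,0,0]],"twist":[0],"hand":[30]}' >/dev/null; python3 st.py
```

```text
t 13.55 yaw 11.980000000000004 O [ 12.4 319.1  77.5] nose [ -2.5 389.5  77.1] sph [ -1.5 384.6  77.1] pin [ 25.7 256.5  77.8]
F stand 1.34 -11.16 -0.49 T [-3.8   0.48  0.04] grip 0.03870939166386731
t 13.8833 yaw 11.969999999999999 O [ 12.2 320.2  77.5] nose [ -2.7 390.6  77. ] sph [ -1.7 385.7  77. ] pin [ 25.5 257.6  77.9]
F stand 1.69 -13.21 0.62 T [-4.35  0.43  0.05] grip 0.03865099736231691
t 13.9667 yaw 11.960000000000008 O [ 12.2 320.2  77.5] nose [ -2.7 390.6  77. ] sph [ -1.7 385.7  77.1] pin [ 25.5 257.5  77.9]
F stand 1.65 -13.99 -0.35 T [-4.3   0.37  0.05] grip 0.03843233106949919
```

```bash
python3 -m inch '{"travel":[[-0.4,0,0],[-0.4,0,0],[0,0,0],[0,0,0]],"twist":[0,0,0,0],"hand":[30,30,30,30]}' >/dev/null; python3 st.py
python3 -m inch '{"travel":[[0,1,0],[0,1,0],[0,1,0],[0,1,0],[0,1,0],[0,1,0],[0,0,0]],"twist":[0.0175,0.0175,0.0175,0.0175,0.0175,0.0175,0],"hand":[30,30,30,30,30,30,30]}' >/dev/null; python3 st.py
python3 -m inch '{"travel":[[0,0,0]],"twist":[0],"hand":[30]}' >/dev/null; python3 st.py
```

```text
t 14.3 yaw 11.960000000000008 O [ 12.1 320.7  77.5] nose [ -2.8 391.2  77. ] sph [ -1.8 386.3  77. ] pin [ 25.3 258.1  77.9]
F stand 2.27 -14.53 -1.09 T [-4.51  0.36  0.06] grip 0.03882515575281796
t 14.8833 yaw 5.900000000000006 O [  5.7 319.8  77.3] nose [ -1.7 391.4  76.8] sph [ -1.2 386.4  76.8] pin [ 12.2 256.1  77.7]
F stand -0.16 -14.32 -0.64 T [-4.53  0.8   0.04] grip 0.03840982612877083
t 14.9667 yaw 5.939999999999998 O [  5.7 319.8  77.3] nose [ -1.7 391.4  76.8] sph [ -1.2 386.4  76.8] pin [ 12.4 256.1  77.7]
F stand 0.43 -15.3 -0.96 T [-4.4   0.87  0.09] grip 0.03849763675338028
```

```bash
python3 -m inch '{"travel":[[0,1,0],[0,1,0],[0,1,0],[0,0,0]],"twist":[0.0175,0.0175,0.0175,0],"hand":[30,30,30,30]}' >/dev/null; python3 st.py
python3 -m inch '{"travel":[[0,1,0],[0,1,0],[0,0.8,0],[0,0,0]],"twist":[0.0175,0.0175,0.0165,0],"hand":[30,30,30,30]}' >/dev/null; python3 st.py
python3 -m inch '{"travel":[[0,0,0]],"twist":[0],"hand":[30]}' >/dev/null; python3 st.py
```

```text
t 15.3 yaw 2.8900000000000006 O [  2.5 319.5  77.2] nose [ -1.1 391.4  76.7] sph [ -0.9 386.4  76.7] pin [  5.7 255.6  77.7]
F stand -0.74 -14.96 0.62 T [-4.37  1.11  0.09] grip 0.038459555338254806
t 15.6333 yaw -0.04999999999999716 O [ -0.6 319.5  77.1] nose [ -0.5 391.5  76.5] sph [ -0.5 386.5  76.6] pin [ -0.6 255.5  77.5]
F stand -2.27 -15.23 1.14 T [-4.24  1.49  0.16] grip 0.03851995877492553
t 15.7167 yaw 0.0 O [ -0.5 319.5  77.1] nose [ -0.5 391.5  76.6] sph [ -0.5 386.5  76.6] pin [ -0.5 255.5  77.6]
F stand -2.26 -14.96 -0.06 T [-4.27  1.55  0.13] grip 0.03892162938713507
```

The spindle is aligned, with the pin 0.9 mm clear of the rim, pressed with about 15 N. Now I'll ease off gently.

```bash
python3 -m inch '{"travel":[[0,-0.2,-0.2],[0.3,0,-0.2],[0.5,0,0],[0.5,0,0],[0.5,0,0],[0.5,0,0],[0,0,0]],"twist":[0,0,0,0,0,0,0],"hand":[30,30,30,30,30,30,30]}' >/dev/null; python3 st.py
python3 -m inch '{"travel":[[0.5,0,0],[0.5,0,0],[0.5,0,0],[0.5,0,0],[0,0,0]],"twist":[0,0,0,0,0],"hand":[30,30,30,30,30]}' >/dev/null; python3 st.py
```

```text
t 16.3 yaw 0.01999999999999602 O [ -0.4 317.7  77.4] nose [ -0.4 389.7  76.9] sph [ -0.4 384.7  77. ] pin [ -0.4 253.7  77.8]
F stand -1.91 -12.92 -0.28 T [-3.53  1.46  0.1 ] grip 0.03856807625253832
t 16.7167 yaw 0.030000000000001137 O [ -0.4 316.3  77.5] nose [ -0.4 388.3  77.1] sph [ -0.4 383.3  77.2] pin [ -0.3 252.3  77.8]
F stand -1.89 -10.19 -0.68 T [-2.98  1.32  0.06] grip 0.03855033479061157
```

```bash
python3 -m inch '{"travel":[[0.5,0,0],[0.5,0,0],[0.5,0,0],[0.5,0,0],[0,0,0]],"twist":[0,0,0,0,0],"hand":[30,30,30,30,30]}' >/dev/null; python3 st.py
python3 -m inch '{"travel":[[0.5,0,0],[0.5,0,0],[0.5,0,0],[0.5,0,0],[0,0,0]],"twist":[0,0,0,0,0],"hand":[30,30,30,30,30]}' >/dev/null; python3 st.py
python3 -m inch '{"travel":[[0.4,0,0],[0.4,0,0],[0.4,0,0],[0,0,0]],"twist":[0,0,0,0],"hand":[30,30,30,30]}' >/dev/null; python3 st.py
```

```text
t 17.1333 yaw 0.04000000000000625 O [-3.000e-01  3.148e+02  7.760e+01] nose [ -0.4 386.8  77.3] sph [ -0.4 381.8  77.3] pin [ -0.3 250.8  77.8]
F stand -1.61 -8.05 0.73 T [-2.43  1.15  0.13] grip 0.0385857158186467
t 17.55 yaw 0.060000000000002274 O [-3.000e-01  3.134e+02  7.770e+01] nose [ -0.4 385.4  77.5] sph [ -0.4 380.4  77.5] pin [-2.000e-01  2.494e+02  7.790e+01]
F stand -1.34 -6.57 -1.9 T [-1.9   1.06  0.19] grip 0.03881040228152752
t 17.8833 yaw 0.060000000000002274 O [-3.000e-01  3.125e+02  7.780e+01] nose [ -0.4 384.5  77.6] sph [ -0.4 379.5  77.6] pin [-2.000e-01  2.485e+02  7.790e+01]
F stand -1.59 -5.15 -1.77 T [-1.54  0.96  0.1 ] grip 0.03846299577900077
```

```bash
python3 -m inch '{"travel":[[0.4,0,0],[0.4,0,0],[0,0,0]],"twist":[0,0,0],"hand":[30,30,30]}' >/dev/null; python3 st.py
python3 -m inch '{"travel":[[0.4,0,0],[0.4,0,0],[0,0,0]],"twist":[0,0,0],"hand":[30,30,30]}' >/dev/null; python3 st.py
python3 -m inch '{"travel":[[0.4,0,0],[0.4,0,0],[0,0,0]],"twist":[0,0,0],"hand":[30,30,30]}' >/dev/null; python3 st.py
```

```text
t 18.1333 yaw 0.07000000000000739 O [-3.00e-01  3.12e+02  7.78e+01] nose [ -0.4 384.   77.7] sph [-3.00e-01  3.79e+02  7.77e+01] pin [-2.00e-01  2.48e+02  7.79e+01]
F stand -1.88 -5.46 -1.62 T [-1.35  0.92  0.1 ] grip 0.03819082150494423
t 18.3833 yaw 0.0799999999999983 O [-1.000e-01  3.117e+02  7.800e+01] nose [-2.000e-01  3.837e+02  7.790e+01] sph [-2.000e-01  3.787e+02  7.790e+01] pin [ -0.  247.7  78. ]
F stand -3.0 -4.72 -2.27 T [-1.16  1.1   0.14] grip 0.03836298370790296
t 18.6333 yaw 0.0799999999999983 O [ -0.  311.5  78.1] nose [-1.000e-01  3.835e+02  7.810e+01] sph [-1.000e-01  3.785e+02  7.810e+01] pin [1.000e-01 2.475e+02 7.800e+01]
F stand -3.03 -1.11 -3.67 T [-0.03  0.89  0.07] grip 0.03804486533022609
```

```bash
python3 -m inch '{"travel":[[0,0.4,0.4],[0,0.4,0.4],[0,0,0]],"twist":[0,0,0],"hand":[30,30,30]}' >/dev/null; python3 st.py
python3 -m inch '{"travel":[[0,0.4,0.3],[0,0.4,0.3],[0,0,0]],"twist":[0,0,0],"hand":[30,30,30]}' >/dev/null; python3 st.py
```

```text
t 18.8833 yaw 0.09000000000000341 O [-1.000e-01  3.115e+02  7.800e+01] nose [-2.000e-01  3.835e+02  7.810e+01] sph [-2.000e-01  3.785e+02  7.810e+01] pin [ -0.  247.5  78. ]
F stand 0.98 0.37 -2.42 T [-0.04  0.03  0.14] grip 0.03854647226024336
t 19.1333 yaw 0.0799999999999983 O [ -0.5 311.5  77.9] nose [ -0.6 383.5  77.9] sph [ -0.6 378.5  77.9] pin [ -0.4 247.5  77.8]
F stand 3.56 0.96 -0.7 T [-0.15 -1.12  0.07] grip 0.03816807896929706
```

```bash
python3 -m inch '{"travel":[[0,-0.5,0],[0,0,0]],"twist":[0,0],"hand":[30,30]}' 20 >/dev/null; python3 st.py
python3 -m inch '{"travel":[[0,0,0],[0,0,0],[0,0,0],[0,0,0],[0,0,0],[0,0,0],[0,0,0]],"twist":[0,0,0,0,0,0,0],"hand":[39,41,43,46,50,58,66]}' >/dev/null; python3 st.py
python3 -m inch '{"travel":[[0,0,0],[0,0,0],[0,0,0],[0,0,0]],"twist":[0,0,0,0],"hand":[75,80,80,80]}' >/dev/null; python3 st.py
python3 - <<'E'
from cell import env
from h import *
from m2 import *
print("=====")
c=env.capture("wrist");im=c["img"];pickle.dump((c,env.observe()),open("w8.pkl","wb"))
# expected hung: pin tube end etc. in image
for n,Y,dz in(("pin tip/floor",.2476,0),("pin/tube step",.2596,.004),("reel flange -y",.2886,.028)):print(n,np.round(proj(c,W(-.003,Y,.078+dz)),1))
cv2.imwrite("pics/w8.png",im[:,:,::-1])
hs=cv2.cvtColor(im,cv2.COLOR_RGB2HSV);
r=int(proj(c,W(-.003,.270,.078))[1]);l=(hs[r,:,1]<60)&(hs[r,:,2]>140);xs=np.where(l[240:330])[0]+240;print("tube row",r,xs.min(),xs.max(),[proj(c,W(-.003+a,.270,.078))[0].round(1)for a in(-.007,.007)])
E
```

```text
t 19.3 yaw 0.0799999999999983 O [ -0.4 311.5  77.8] nose [ -0.5 383.5  77.8] sph [ -0.5 378.5  77.8] pin [ -0.3 247.5  77.7]
F stand 1.67 1.08 1.13 T [ 0.02 -0.53  0.12] grip 0.03854876884499573
t 19.8833 yaw 0.07000000000000739 O [ -1.  311.   76.8] nose [ -1.  383.   76.8] sph [ -1.  378.   76.8] pin [ -0.9 247.   76.8]
F stand -0.02 -0.42 -0.07 T [-0.08  0.01 -0.01] grip 0.065788403495341
t 20.2167 yaw 0.0799999999999983 O [ -0.8 311.1  76.9] nose [ -0.9 383.1  76.9] sph [ -0.9 378.1  76.9] pin [ -0.8 247.1  76.9]
F stand 0.04 -0.54 -0.2 T [-0.03 -0.    0.05] grip 0.08010411831850192
0 blue (array([131.4, 187.2]), array([160.2, 205.4])) obs 136.5,188.5 / 163.5,205.5
0 black (array([145.3,  11.1]), array([174.6,  33.4])) obs ~151,13.5 / 178.5,33
-0.003 blue (array([135.2, 187.9]), array([163.8, 206.1])) obs 136.5,188.5 / 163.5,205.5
-0.003 black (array([149.5,  12. ]), array([178.8,  34.3])) obs ~151,13.5 / 178.5,33
top obs 168.5 210.5 173.5 218.5
0 (array([167.9, 209.3]), array([173.7, 217.7]))
-0.003 (array([167.6, 210.4]), array([173.4, 218.8]))
scene obs 351.5 194.5 354.5 199.5
0 (array([351., 194.]), array([354.9, 199.9]))
-0.003 (array([350.9, 193.5]), array([354.7, 199.4]))
axis line [2.51977292e-16 2.83500000e+02] 33
pin tip row 118.5 tool coords [ 63.9   0.6 -49.5] [ 30.6   0.7 -52.5] e [0.41879123 0.27656983 0.18610667]
tool x yaw -92.09522030156003 target x,y unit [ 0.97647823 -0.21561601] [0.21561601 0.97647823]
=====
pin tip/floor [281.4 121. ]
pin/tube step [281.3 158.9]
reel flange -y [280.8 272.2]
tube row 187 256 309 [np.float64(301.5), np.float64(261.2)]
```

Released, and the hand reads no force. I'll retract straight up and check numerically.

```bash
python3 -m inch '{"travel":[[0,0,-10],[0,0,-20],[0,0,-35],[0,0,-35],[0,0,-35],[0,0,-35],[0,0,0],[0,0,0]],"twist":[0,0,0,0,0,0,0,0],"hand":[80,80,80,80,80,80,80,80]}' >/dev/null; python3 st.py
python3 - <<'E'
from cell import env
from h import *
import io,contextlib
with contextlib.redirect_stdout(io.StringIO()):
    from m2 import W
c=env.capture("wrist");im=c["img"];hs=cv2.cvtColor(im,cv2.COLOR_RGB2HSV)
# sample colours along the cup axis' top line
for Y,dz in((.246,.0095),(.252,.0095),(.2565,.004),(.259,.004),(.262,.007),(.275,.007),(.2905,.028),(.311,.02),(.333,.028),(.35,.007),(.362,.007),(.366,.005),(.371,.005),(.378,.0105)):
    u,v=proj(c,W(-.003,Y,.078+dz));u0,v0=int(round(u)),int(round(v));print(Y,(u0,v0),im[v0,u0] if 0<=v0<420 and 0<=u0<560 else None)
# axis from white tube columns
P=[]
for Y in np.linspace(.266,.284,6):
    r=int(proj(c,W(-.003,Y,.085))[1]);g=im[r].astype(int).sum(1);u=int(proj(c,W(-.003,Y,.085))[0]);d=np.abs(np.diff(g[u-25:u+25]));l=u-25+np.argmax(d[:25]);q=u+np.argmax(d[25:]);p=plane(c,(l+q)/2+.5,r,.082);
    print("tube",r,l,q,"exp",[proj(c,W(-.003+a,Y,.082))[0].round(1)for a in(.007,-.007)])
for n in("top","scene"):
    k=env.capture(n);print(n,[(np.round(proj(k,W(-.003,Y,.078+.007)),0),k["img"][int(round(proj(k,W(-.003,Y,.085))[1])),int(round(proj(k,W(-.003,Y,.085))[0]))].tolist())for Y in(.262,.275,.311,.35)])
E
```

```text
t 20.9333 yaw 0.07000000000000739 O [-2.000e-01  3.116e+02  2.506e+02] nose [-3.000e-01  3.836e+02  2.509e+02] sph [-3.000e-01  3.786e+02  2.509e+02] pin [-1.000e-01  2.476e+02  2.503e+02]
F stand 0.2 -0.77 -0.95 T [ 0.02  0.02 -0.  ] grip 0.07986031051686443
0.246 (284, 113) [53 55 55]
0.252 (284, 121) [58 59 60]
0.2565 (284, 126) [133 140 138]
0.259 (284, 129) [129 136 134]
0.262 (284, 133) [159 170 172]
0.275 (284, 150) [157 169 171]
0.2905 (284, 173) [184 188 178]
0.311 (284, 196) [147 156 159]
0.333 (284, 226) [181 185 176]
0.35 (284, 236) [157 167 172]
0.362 (284, 249) [154 164 171]
0.366 (284, 253) [ 57  90 152]
0.371 (284, 258) [ 65  93 153]
0.378 (284, 268) [ 67  92 150]
tube 138 269 299 exp [np.float64(275.6), np.float64(292.8)]
tube 142 269 299 exp [np.float64(275.6), np.float64(292.7)]
tube 147 269 299 exp [np.float64(275.6), np.float64(292.7)]
tube 151 269 299 exp [np.float64(275.6), np.float64(292.6)]
tube 156 269 291 exp [np.float64(275.7), np.float64(292.6)]
tube 160 276 291 exp [np.float64(275.7), np.float64(292.6)]
top [(array([213., 222.]), [121, 130, 131]), (array([208., 222.]), [119, 129, 132]), (array([195., 219.]), [107, 116, 117]), (array([181., 216.]), [19, 22, 23])]
scene [(array([321., 196.]), [140, 144, 140]), (array([324., 195.]), [138, 137, 128]), (array([334., 195.]), [116, 121, 121]), (array([345., 195.]), [138, 139, 132])]
```

Along the cup axis the colours read black cup, then steel pin (Y 256–259), tube, flanges, tube again, and blue nose from Y≈364. That is exactly the hung layout.

```bash
python3 -c "
from cell import env
print(env.hand_in())"
```

```text
the job is handed in; nothing more can be done
None
```

The reel is hung in the stand, nose in the blue cup and pin fully home in the black cup; the spring was pressed with about 15 N and eased off gradually, the gripper is clear, and the job was handed in at about 21 s.

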